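# Weigh the purple tray of eggs

## Task

The goods inspector needs the weight of the purple egg tray: put it centred on the scale's round steel pan, upright, with no corner hanging over the edge, and let go of it. Set it down gently rather than dropping it or pressing it hard, since eggs break, and leave the yellow and the green egg trays standing where they are.

Things in the scene. Friction and masses are not known exactly. Their poses are not given: they have to be found in the camera images.
- tray_purple: Purple egg tray, 104 mm long (own x), 56 wide (y); flat upright side walls 0 to 30 high, to grip across the width; eight small white eggs fixed in it rise to 46. 80 to 170 g. Origin: centre of its underside, z up. All three trays stand upright on the table at the start, at least 140 mm between centres, in any order.
- tray_yellow: Yellow egg tray, 104 mm long (own x), 56 wide (y); flat upright side walls 0 to 30 high, to grip across the width; eight small white eggs fixed in it rise to 46. 80 to 170 g. Origin: centre of its underside, z up. To be left alone.
- tray_green: Green egg tray, 104 mm long (own x), 56 wide (y); flat upright side walls 0 to 30 high, to grip across the width; eight small white eggs fixed in it rise to 46. 80 to 170 g. Origin: centre of its underside, z up. To be left alone.
- pan_centre (a point): Centre of the top face of the scale's pan: a flat, level, rimless round steel disc 150 in diameter, its top 60 mm above the table, z up. Scale fixed to the table; the pan does not sink or turn. Under it a white housing, 170 wide, top 46 above the table, reaching 140 from this point along its -x (display side, roughly towards the robot), 90 along +x; nothing on the scale is higher than the pan.
Things that resemble listed ones, but are neither listed nor needed, are in the scene too. What is shaped like the tray_purple but black or red is not meant.

How it is judged:
By the outcome, as a careful person would: the job done as asked, in the order asked, and still so for the second after the job is handed in, with the robot touching nothing.
It also fails if it takes over 38 s, if anything falls off the work surface, if the arm or the gripper's body presses on something with over 40 N, if the wrist force passes 120 N, or if a joint passes its speed limit or range.

## Robot

A 6-joint arm with a two-finger parallel gripper is mounted at the origin on the work surface. World frame = base frame: x ahead of the robot, y to its left, z up, the work surface at z = 0. Lengths are in mm, angles in rad, forces in N, time in s.
With the tool pointing down it reaches from about 275 to 1000 mm from the base axis. Payload 8.4 kg.
Tool frame: the origin (TCP) lies at the centre of the arm's flange, where the gripper is bolted on; the fingertips stand 173 mm ahead of it and the grasp point (between the pads) lies 155 mm ahead of it (r.nose_length is the distance from the TCP to the fingertips, in mm); z points along the fingers, y is the direction in which the jaws open and shut (so a half turn about z gives the same grasp; the last joint's range is limited). The gripper opens to 85 mm and grips with 20 to 120 N. Pads are 22 mm wide; open, the fingers measure 114 mm over their backs; the gripper's body (76 mm by 85 mm) begins 54 mm behind the grasp point. The pads swing forward as they close: fully open they stand 13 mm farther back than shut.
Start: joints at [1.138, 0.353, 1.633, -0, 1.155, -0.002], TCP at [260.998, 567.899, 404.681] pointing down, gripper open.
Joint ranges: [-2.63, 2.63], [-0.92, 2.1], [0.06, 2.66], [-1.3, 4.44], [0, 2.69], [-3.02, 3.02]. Speed limits (rad/s): [2.22, 2.22, 2.79, 3.14, 3.14, 3.14].

## Interface

Orientations are given as [roll, pitch, yaw] about the fixed x, y, z axes, in that order (R = Rz(yaw) Ry(pitch) Rx(roll)).
In Python, from rig import r, grab_frame, workorder gives the robot as it stands.
- The arm moves only by the tool carry_out, never from a script. Its argument "steps" is a list that holds one entry, the list of rows, each a list of 5 numbers: the opening in per cent of the stroke, from 0 (shut) to 100 (fully open), then the shift along the tool's x, y, z in m, then the turn about the tool's z in degrees. In form: [[[jaw, x, y, z, spin], ...]]. A call has 1 to 8 rows; each row is the pose to reach, as a shift and turn from the pose measured when the call began, along the tool's axes at that moment; what a row does not reach only later rows make up. A row lasts 1/10 s, in which the tool goes at most 50 mm and 8.59 degrees, less where a joint would pass 70% of its speed; a pose out of reach is approached as far as the arm can. A call with a gripper value outside its range is refused whole. The fingers move at their own pace and stop on an object; "squeeze" is the grip in N (left out, the last holds). Time passes only in rows, so rows that repeat a pose let the fingers close. It gives the time, the measured TCP pose, the force and the opening at its end, in the units of the state.
- r.sense(): the state, without advancing time (a new reading comes with each control period).
- grab_frame(name): name is "side" or "top"; returns a dict with "image" (480x640x3 uint8, red, green, blue), "intrinsics" (3x3 intrinsics, pixels), "D" ([k1, k2, p1, p2, k3] as OpenCV has them; the pictures are not rectified), "eye" and "rotation" of the camera in the world. Camera axes: x right, y up, looking along -z (the intrinsics and any distortion apply to the point x, -y, -z); pixel columns grow to the right and rows downward; lengths in mm; the calibration is good to about 2 mm. A picture is of the moment at which its call begins. There is no depth.
- workorder.sign_off(): hands the job in, once; it reports no verdict.
The state is a dict: "clock": time; "qpos": joint angles; "qvel": joint speeds; "joint_efforts": joint torques, N m; "eef_pos": TCP position; "tcp_rot": TCP orientation; "contact_force": force on the tool from outside, world axes, zero at the start; "wrist_torque": the same for the moment, N m; "opening": opening from 0.0 (shut) to 1.0 (fully open).
Only numpy, scipy, OpenCV 4.12 (cv2) and the standard library are available. Lean on these libraries where they do the work, as an engineer would, in place of code of your own. Each camera call takes 0.05 s, during which the arm holds its last target.

## Working session

There is one attempt and no reset: what is moved stays moved. The work goes in short steps, Python scripts to look and compute and a tool call to move; the robot and the scene stay as the last step left them, time stands still between calls to the robot, and variables do not carry over. Pictures are saved under pics/ and viewed, and the job is handed in when it is done.

Besides the shell and the picture viewer there is one more tool, called after "Request:" as a command line: name --argument value ..., lists and objects as JSON in quotes. carry_out: Moves the arm, as the interface text tells. Its arguments: {"type":"object","properties":{"steps":{"type":"array","items":{"type":"array","items":{"type":"array","items":{"type":"number"}}}},"squeeze":{"type":"number"}},"required":["steps"]}

```bash
ls; mkdir -p pics; python3 - <<'E'
from rig import r, grab_frame
import cv2
for n in("side","top"):
    f=grab_frame(n); cv2.imwrite(f"pics/{n}0.png",f["image"][:,:,::-1]); print(n,f["intrinsics"],f["D"],f["eye"],f["rotation"])
print(r.sense())
E
```

```text
pics
side [[483.61139253   0.         312.43346101]
 [  0.         483.61139253 240.68212569]
 [  0.           0.           1.        ]] [-0.04604162  0.          0.          0.          0.        ] [459.32133011 605.44482225 793.50346817] [ 0.6975979  -0.00407912 -2.98530317]
top [[571.47150484   0.         316.4200654 ]
 [  0.         571.47150484 237.39551386]
 [  0.           0.           1.        ]] [-0.05688785  0.          0.          0.          0.        ] [ 340.53874765   23.86336869 1074.82133914] [ 0.19765159 -0.01244476 -1.57363989]
{'clock': 0.1, 'qpos': array([ 1.13758737e+00,  3.53583234e-01,  1.63405084e+00, -5.21382779e-06,
        1.15520955e+00, -2.42163374e-03]), 'qvel': array([ 0.00036719, -0.00056324, -0.00327351, -0.00092776, -0.00029118,
        0.00073689]), 'joint_efforts': array([-5.06989618e-04, -6.06351542e+01, -3.42815709e+01, -2.39701503e-04,
        4.06358638e-03,  4.86945601e-05]), 'eef_pos': array([260.91683851, 567.70282818, 404.03772793]), 'tcp_rot': array([-3.14034168e+00,  1.73799574e-06,  2.71080744e+00]), 'contact_force': array([ 0.43189216, -0.20772204,  0.11378503]), 'wrist_torque': array([ 0.00601208, -0.01890423,  0.00916677]), 'opening': 1.003464622037936}
```

View pics/side0.png

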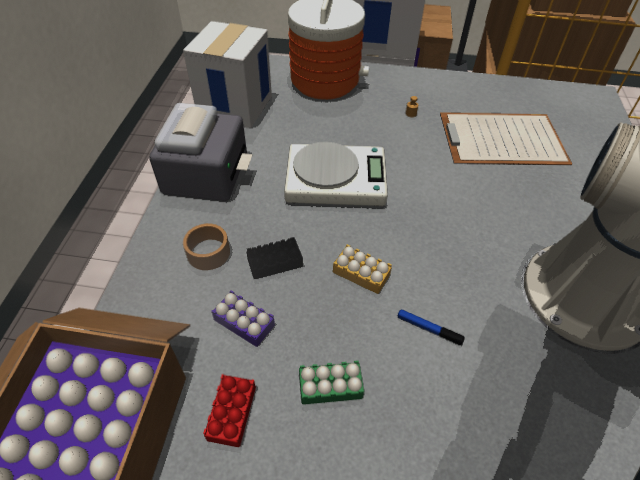

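View pics/top0.png

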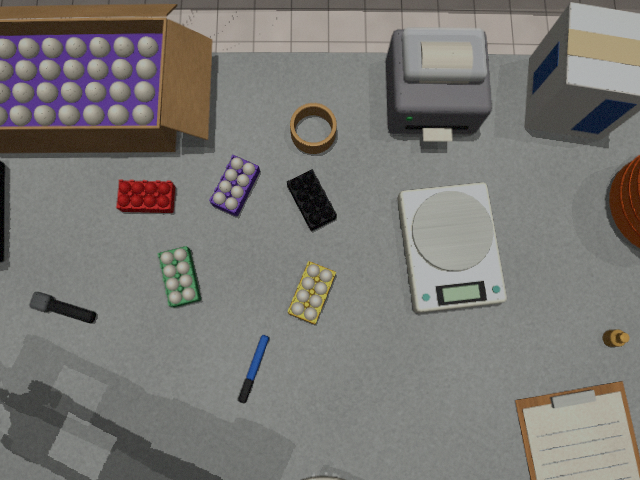

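The side view shows the scale pan at about (326,165), the purple tray at (243,317), yellow at (362,268) and green at (331,382). In the top view the pan is at (453,231), purple at (235,185), yellow at (312,292) and green at (179,276).

Candidates for purple in the top view: the small 8-egg tray at (235,185), the large purple insert in the carton at (80,80), the red tray at (146,196) and the black tray at (312,200). Only (235,185) is purple, with eight eggs and the size of a small tray. I'll confirm it in a crop.

```bash
cat > h.py <<'E'
import numpy as np, cv2
from scipy.spatial.transform import Rotation as Ro
def rays(f,px):
    u=cv2.undistortPoints(np.asarray(px,float).reshape(-1,1,2),f["intrinsics"],np.array(f["D"]))[:,0]
    d=np.c_[u[:,0],-u[:,1],-np.ones(len(u))]
    R=np.asarray(f["rotation"]); R=Ro.from_euler("xyz",R).as_matrix() if R.ndim==1 else R
    return np.asarray(f["eye"],float), d@R.T
def plane(f,px,z):
    e,d=rays(f,px); return e+d*((z-e[2])/d[:,2])[:,None]
def proj(f,P):
    R=Ro.from_euler("xyz",f["rotation"]).as_matrix()
    c=(np.asarray(P,float)-f["eye"])@R; c=c*[1,-1,-1]
    return cv2.projectPoints(c,np.zeros(3),np.zeros(3),f["intrinsics"],np.array(f["D"]))[0][:,0]
E
python3 - <<'E'
from h import *
from rig import grab_frame
for n,(x,y) in {"top":(235,185),"side":(243,317)}.items():
    f=grab_frame(n); im=f["image"]; hsv=cv2.cvtColor(im,cv2.COLOR_RGB2HSV)
    m=cv2.inRange(hsv,(118,90,40),(150,255,255)); w=np.zeros_like(m); w[y-45:y+45,x-45:x+45]=255; m&=w
    p=np.argwhere(m>0)[:,::-1]; h=cv2.convexHull(p.astype(np.float32))
    # project onto z=30 plane the rim
    W=plane(f,h[:,0],30)[:,:2].astype(np.float32); 
    rc=cv2.minAreaRect(W); print(n,"tray hull z30",rc, cv2.boxPoints(rc).round(1).tolist())
    # corners approx
    print(cv2.approxPolyDP(h,3,True)[:,0].tolist())
    c=cv2.resize(im[y-50:y+50,x-60:x+60],None,fx=6,fy=6,interpolation=cv2.INTER_CUBIC); cv2.imwrite(f"pics/crop_{n}.png",c[:,:,::-1])
    x,y={"top":(453,245),"side":(335,170)}[n]
    c=cv2.resize(im[y-75:y+75,x-75:x+75],None,fx=4,fy=4,interpolation=cv2.INTER_CUBIC); cv2.imwrite(f"pics/pan_{n}.png",c[:,:,::-1])
E
```

```text
top tray hull z30 ((651.4402465820312, 165.48944091796875), (62.087982177734375, 107.14773559570312), 65.2294692993164) [[589.7999877929688, 159.6999969482422], [687.0999755859375, 114.9000015258789], [713.0999755859375, 171.1999969482422], [615.7999877929688, 216.10000610351562]]
[[258.0, 166.0], [237.0, 215.0], [209.0, 200.0], [232.0, 155.0]]
side tray hull z30 ((652.4165649414062, 171.78292846679688), (66.49287414550781, 113.4797592163086), 65.293212890625) [[587.0, 165.3000030517578], [690.0999755859375, 117.9000015258789], [717.9000244140625, 178.3000030517578], [614.7999877929688, 225.6999969482422]]
[[273.0, 318.0], [268.0, 332.0], [255.0, 345.0], [230.0, 329.0], [212.0, 310.0], [232.0, 291.0]]
```

```bash
python3 -c "
import cv2,numpy as np
a=[cv2.imread(f'pics/{k}_{n}.png') for k in('crop','pan') for n in('top','side')]
a=[cv2.resize(i,(400,300) if i.shape[1]>i.shape[0] else (300,300)) for i in a]
cv2.imwrite('pics/m.png',np.vstack([np.hstack(a[:2]),np.hstack(a[2:]+[np.zeros((300,200,3),np.uint8)])]))"
```

```text
(no output)
```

View pics/m.png

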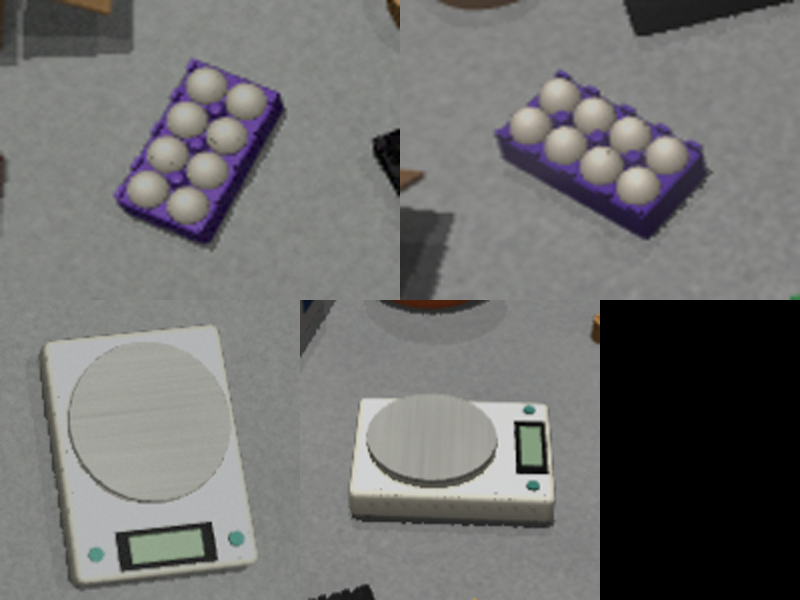

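The crops confirm it: a small purple tray with eight white eggs. Next I'll triangulate the eggs for its centre and axis, and fit the pan circle.

```bash
cat > meas.py <<'E'
from h import *
def eggs(f,x,y,s=45,lo=(118,90,40),hi=(150,255,255)):
    im=f["image"]; hsv=cv2.cvtColor(im,cv2.COLOR_RGB2HSV)
    m=cv2.inRange(hsv,lo,hi); w=np.zeros_like(m); w[y-s:y+s,x-s:x+s]=255; m&=w
    hull=cv2.convexHull(np.argwhere(m>0)[:,::-1].astype(np.int32))
    H=np.zeros_like(m); cv2.fillConvexPoly(H,hull,255); H=cv2.dilate(H,np.ones((3,3)))
    e=cv2.inRange(im,(120,115,105),(255,255,255))&H
    e=cv2.morphologyEx(e,cv2.MORPH_OPEN,cv2.getStructuringElement(2,(3,3)))
    n,l,st,c=cv2.connectedComponentsWithStats(e); k=st[:,4]>25; k[0]=False
    return c[k],st[k,4]
def tri(fa,pa,fb,pb):
    ea,da=rays(fa,[pa]); eb,db=rays(fb,[pb]); da,db=da[0],db[0]
    t=np.linalg.lstsq(np.c_[da,-db],eb-ea,rcond=None)[0]
    A=ea+t[0]*da;B=eb+t[1]*db; return (A+B)/2,np.linalg.norm(A-B)
E
python3 - <<'E'
from meas import *
from rig import grab_frame
T,S=grab_frame("top"),grab_frame("side")
ct,a=eggs(T,235,185); print(len(ct),a); cs,b=eggs(S,243,317); print(len(cs),b)
for f,c in((T,ct),(S,cs)):
    W=plane(f,c,36)[:,:2]; print(W.mean(0).round(1)); d=W-W.mean(0); v=np.linalg.svd(d)[2][0]; print("ang",np.degrees(np.arctan2(v[1],v[0])), np.ptp(d@v))
if len(ct)==8==len(cs): print(tri(T,ct.mean(0),S,cs.mean(0)))
for n,f,(x,y) in(("top",T,(453,231)),("side",S,(326,165))):
    im=f["image"]; print(im[y,x],im[y-6,x+8])
    g=cv2.cvtColor(im,cv2.COLOR_RGB2HSV)
    m=cv2.inRange(g[...,2],130,196)
    ff=m.copy(); 
    ff=cv2.morphologyEx(ff,cv2.MORPH_OPEN,np.ones((3,3)))
    _,l=cv2.connectedComponents(ff,connectivity=4); mm=(l==l[y,x]).astype(np.uint8)
    cn=max(cv2.findContours(mm,0,1)[0],key=len); hh=cv2.convexHull(cn); 
    el=cv2.fitEllipse(hh); print(n,"area",mm.sum(),el)
    W=plane(f,hh[:,0],60)[:,:2].astype(np.float32); print(cv2.minEnclosingCircle(W), cv2.fitEllipse(W))
    o=im.copy(); cv2.polylines(o,[hh],True,(255,0,0),1); cv2.imwrite(f"pics/panfit_{n}.png",cv2.resize(o[y-60:y+60,x-60:x+60],None,fx=4,fy=4)[:,:,::-1])
# housing direction top view: lcd/buttons
E
python3 -c "
import cv2,numpy as np
cv2.imwrite('pics/m2.png',cv2.resize(np.hstack([cv2.imread(f'pics/panfit_{n}.png') for n in('top','side')]),(800,400)))"
```

```text
8 [ 95  97  99  89  91  99 105  99]
6 [118 113 208 104 233 109]
[654.8 167. ]
ang 155.18394775428018 75.36010888783287
[660.1 165.2]
ang 156.04595493234672 77.62803558368958
[158 159 151] [159 160 152]
top area 96212 ((310.4158020019531, 283.2891845703125), (436.0692443847656, 621.5305786132812), 85.97691345214844)
((416.98309326171875, 25.13983154296875), 551.4922485351562) ((486.9978942871094, 16.57308578491211), (797.287109375, 1124.309326171875), 4.567997932434082)
[156 156 149] [157 156 150]
side area 38667 ((404.24371337890625, 254.4507598876953), (279.3176574707031, 387.1856994628906), 141.66744995117188)
((373.0979309082031, -113.9798583984375), 464.14154052734375) ((403.7270812988281, -125.47528076171875), (638.4739990234375, 932.5154418945312), 19.17372703552246)
```

View pics/m2.png

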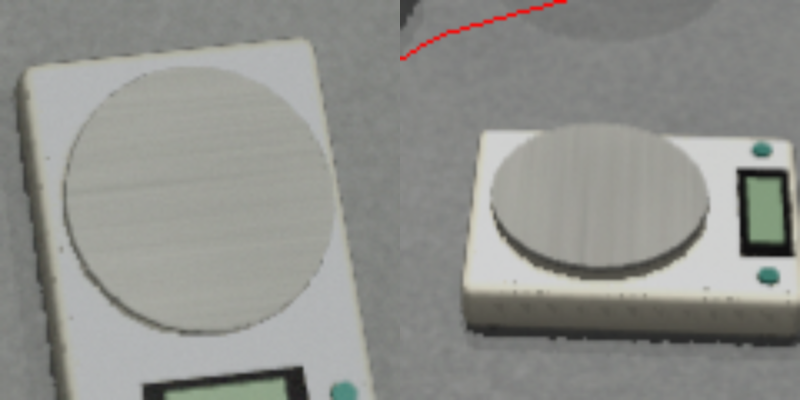

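```bash
python3 - <<'E'
from meas import *
from rig import grab_frame
T,S=grab_frame("top"),grab_frame("side")
out=[]
for n,f,(x,y) in(("top",T,(453,231)),("side",S,(326,165))):
    im=f["image"].copy(); print(im[y,x-40:x+60:5].sum(1)//3)
    mk=np.zeros((482,642),np.uint8)
    cv2.floodFill(cv2.GaussianBlur(im,(3,3),0),mk,(x,y),0,(22,)*3,(18,)*3,4|cv2.FLOODFILL_FIXED_RANGE|cv2.FLOODFILL_MASK_ONLY|(255<<8))
    mm=cv2.morphologyEx(mk[1:-1,1:-1],cv2.MORPH_OPEN,np.ones((5,5)))
    cn=max(cv2.findContours(mm,0,1)[0],key=len); hh=cv2.convexHull(cn)
    W=plane(f,hh[:,0],60)[:,:2].astype(np.float32); print(n,cv2.fitEllipse(hh),cv2.minEnclosingCircle(W), cv2.fitEllipse(W))
    cv2.polylines(im,[hh],True,(255,0,0),1); out.append(cv2.resize(im[y-60:y+60,x-60:x+60],None,fx=3,fy=3))
cv2.imwrite("pics/m3.png",np.hstack(out)[:,:,::-1])
# eggs in side: raise threshold
im=S["image"]; x,y=243,317
for t in(120,135,145,155):
    import meas
    e=cv2.inRange(im[y-45:y+45,x-45:x+45],(t,t-5,t-15),(255,)*3); nn,l,st,c=cv2.connectedComponentsWithStats(e); k=st[:,4]>20;k[0]=0
    print(t,k.sum(),st[k,4]); 
    if k.sum()==8:
        P=c[k]+[x-45,y-45]; 
        ct,_=eggs(T,235,185)
        A=plane(T,ct,36);B=plane(S,P,36)
        for j in range(8):
            i=np.argmin(np.linalg.norm(A-B[j],axis=1)); p,d=tri(T,ct[i],S,P[j]); print(p.round(1),round(d,1))
E
```

```text
[161 161 160 160 159 158 160 158 156 158 156 154 154 153 156 157 169 128
 136 132]
top ((453.20074462890625, 230.07513427734375), (78.11239624023438, 85.24492645263672), 119.3817138671875) ((559.4675903320312, -239.29885864257812), 78.3252944946289) ((558.353515625, -239.64527893066406), (148.59788513183594, 154.6614227294922), 160.33836364746094)
[134 207 161 161 160 156 157 149 153 156 154 156 156 156 154 208 202 137
 138  18]
side ((430.2189025878906, 181.7491912841797), (42.050880432128906, 76.34078979492188), 95.106689453125) ((320.3446960449219, -214.81338500976562), 84.03977966308594) ((320.9833068847656, -215.05810546875), (136.93605041503906, 169.14793395996094), 103.4258041381836)
120 1 [6686]
135 17 [ 69  25  54 304  42  21 100  83  96  86 508  94  87  89  97  30  30]
145 8 [69 68 70 72 72 72 74 77]
[684.1 139.5  38.1] 2.4
[661.9 150.   37.3] 2.2
[694.4 162.6  38.3] 2.1
[638.6 160.6  38.1] 2.0
[671.9 172.9  37.8] 2.4
[615.8 171.1  37.7] 2.3
[649.3 183.3  37.4] 1.6
[626.3 194.   37.9] 1.7
155 8 [53 57 56 61 56 59 58 64]
[684.1 139.4  39.3] 3.1
[661.7 149.8  38.7] 2.5
[694.3 162.5  39.5] 2.7
[638.5 160.5  39.3] 2.6
[671.8 172.7  38.8] 2.8
[615.5 170.9  39.4] 2.5
[649.4 183.1  38.5] 2.4
[626.4 193.8  38.8] 2.2
```

View pics/m3.png

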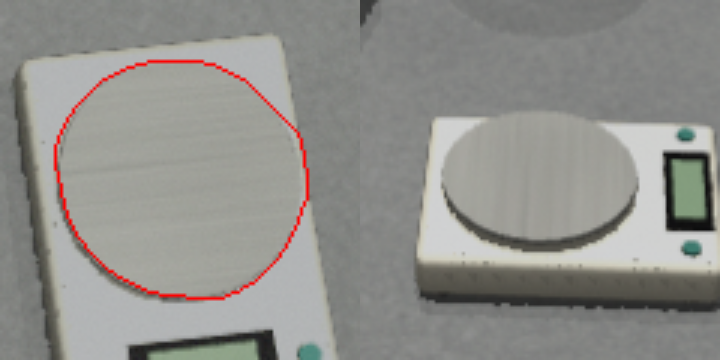

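```bash
python3 - <<'E'
from meas import *
from rig import grab_frame
T,S=grab_frame("top"),grab_frame("side")
from scipy.optimize import least_squares
out=[]
for n,f,(x,y) in(("top",T,(453,230)),("side",S,(326,164))):
    im=f["image"].copy(); g=cv2.GaussianBlur(cv2.cvtColor(im,cv2.COLOR_RGB2GRAY),(3,3),0).astype(np.float32)
    c0=plane(f,[(x,y)],60)[0]
    pts=[]
    for a in np.linspace(0,2*np.pi,120,endpoint=False):
        s=np.arange(62,88,.5); P=c0+np.c_[s*np.cos(a),s*np.sin(a),0*s]; q=proj(f,P).astype(np.float32)
        v=cv2.remap(g,q[:,:1].copy(),q[:,1:].copy(),1)[:,0]; d=np.abs(np.gradient(v)); i=np.argmax(d>4)  # first strong edge
        if d[i]>4:
            j=i+np.argmax(d[i:i+4]); pts.append(P[j])
    pts=np.array(pts)
    s=least_squares(lambda p:np.hypot(*(pts[:,:2]-p[:2]).T)-p[2],[c0[0],c0[1],75],loss="soft_l1",f_scale=1.)
    print(n,len(pts),s.x.round(1),np.median(abs(s.fun)))
    for q in proj(f,pts): im[int(round(q[1])),int(round(q[0]))]=(255,0,0)
    out.append(cv2.resize(im[y-60:y+60,x-60:x+60],None,fx=3,fy=3,interpolation=0))
cv2.imwrite("pics/m4.png",np.hstack(out)[:,:,::-1])
# housing long side direction from top view buttons (teal)
m=cv2.inRange(cv2.cvtColor(T["image"],cv2.COLOR_RGB2HSV),(80,80,40),(100,255,255)); m[:, :400]=0;m[:280]=0;m[310:]=0
_,_,st,c=cv2.connectedComponentsWithStats(m); print(st[1:,4],plane(T,c[1:],46).round(0).tolist())
E
```

```text
top 84 [ 563.  -240.8   78.6] 0.9719122846328716
side 75 [ 560.1 -241.6   74.9] 0.5394443785689589
[38 32] [[451.0, -316.0, 46.0], [438.0, -186.0, 46.0]]
```

View pics/m4.png

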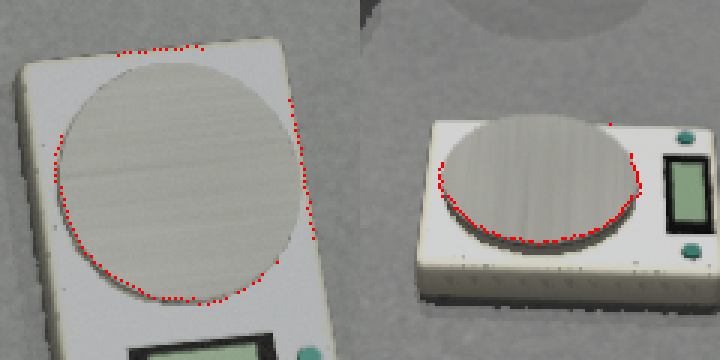

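```bash
python3 - <<'E'
from meas import *
from rig import grab_frame
T,S=grab_frame("top"),grab_frame("side")
out=[]
for n,f,(x,y) in(("top",T,(453,230)),("side",S,(326,164))):
    im=f["image"].copy(); b=cv2.GaussianBlur(im,(3,3),0).astype(int); d=b[...,1]-b[...,2]
    m=((d>=4)&(b[...,1]>135)&(b[...,1]<183)).astype(np.uint8)
    m=cv2.morphologyEx(m,cv2.MORPH_OPEN,np.ones((7,7)))
    _,l=cv2.connectedComponents(m); m=(l==l[y,x]).astype(np.uint8)
    h=cv2.convexHull(cv2.findContours(m,0,1)[0][0]); W=plane(f,h[:,0],60)[:,:2].astype(np.float32)
    print(n,m.sum(),cv2.minEnclosingCircle(W),cv2.fitEllipse(W))
    cv2.polylines(im,[h],True,(255,0,0)); out.append(cv2.resize(im[y-60:y+60,x-60:x+60],None,fx=3,fy=3,interpolation=0))
cv2.imwrite("pics/m5.png",np.hstack(out)[:,:,::-1])
E
```

```text
top 5109 ((561.128173828125, -239.21409606933594), 78.21685028076172) ((558.1806030273438, -239.327392578125), (146.7843017578125, 154.86048889160156), 171.29986572265625)
side 2164 ((560.787353515625, -243.47329711914062), 77.04292297363281) ((559.5661010742188, -241.84307861328125), (147.5823974609375, 150.1276092529297), 155.19967651367188)
```

View pics/m5.png

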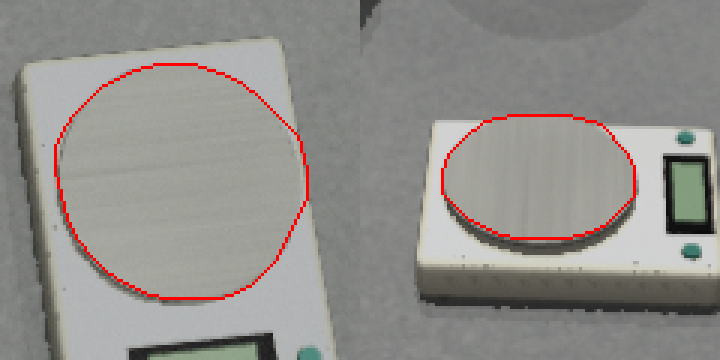

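```bash
python3 - <<'E'
from meas import *
from rig import grab_frame,r
T,S=grab_frame("top"),grab_frame("side")
for a,b in(((211,138),(189,325)),((211,38),(55,311))): print(tri(T,a,S,b))
s=r.sense(); print(s["clock"],s["eef_pos"],s["tcp_rot"],r.nose_length)
def tool(s,p):
    return Ro.from_euler("xyz",s["tcp_rot"]).as_matrix().T@(np.array(p)-s["eef_pos"])
print(tool(s,[655.3,166.7,260]).round(1), np.degrees(s["tcp_rot"][2]))
E
```

```text
(array([740.0415275 , 211.15826028,  43.76631744]), np.float64(1.0626115760012298))
(array([973.73507938, 224.0878392 ,  39.92192462]), np.float64(33.26542813372484))
0.7 [261.011391   567.90112551 404.7067562 ] [ 3.14154317e+00 -9.93479238e-06  2.71078574e+00] 173.4
[-525.8 -199.9  144.7] 155.31658191479457
```

The flap corner of the carton is at (740,211), 44 mm high, which clears the grasp. The tool yaw already matches the tray's axis of about 155.2°.

Request:
carry_out --steps '[[[100,-0.04,-0.015,0,0],[100,-0.08,-0.03,0,0],[100,-0.12,-0.046,0,0],[100,-0.16,-0.061,0,0],[100,-0.2,-0.076,0,0],[100,-0.24,-0.091,0,0],[100,-0.28,-0.106,0,0],[100,-0.32,-0.122,0,0]]]' --squeeze 30

```text
clock: 1.5
eef_pos: [501.9, 322.1, 404.9]
tcp_rot: [3.141, 0.0, 2.711]
contact_force: [0.4, 0.1, -0.4]
opening: 1.003
```

Request:
carry_out --steps '[[[100,-0.04,-0.015,0.0,0],[100,-0.08,-0.03,0.0,0],[100,-0.12,-0.045,0.01,0],[100,-0.16,-0.06,0.03,0],[100,-0.19,-0.072,0.06,0],[100,-0.2043,-0.0772,0.1,0],[100,-0.2043,-0.0772,0.13,0],[100,-0.2043,-0.0772,0.145,0]]]'

```text
clock: 2.3
eef_pos: [654.7, 165.7, 256.7]
tcp_rot: [-3.139, -0.003, 2.71]
contact_force: [-1.2, -1.0, -0.1]
opening: 1.003
```

```bash
python3 - <<'E'
from meas import *
from rig import r
s=r.sense(); print(s["eef_pos"],s["tcp_rot"],s["contact_force"])
print((Ro.from_euler("xyz",s["tcp_rot"]).as_matrix().T@(np.array([655.3,166.7,175])-s["eef_pos"])).round(1))
E
```

```text
[654.66503828 165.74692272 256.71731533] [-3.13948897e+00 -3.06908428e-03  2.70967575e+00] [-1.15252371 -1.00326187 -0.09647253]
[-0.4  1.3 81.7]
```

Request:
carry_out --steps '[[[100,0,0.001,0,0],[100,0,0.001,0,0]]]'

```text
clock: 2.5
eef_pos: [655.2, 167.1, 257.3]
tcp_rot: [-3.14, -0.003, 2.71]
contact_force: [0.1, 0.0, 0.4]
opening: 1.001
```

```bash
python3 - <<'E'
from meas import *
from rig import r,grab_frame
s=r.sense(); print(s["eef_pos"],s["tcp_rot"],s["contact_force"])
print((Ro.from_euler("xyz",s["tcp_rot"]).as_matrix().T@(np.array([655.3,166.7,175])-s["eef_pos"])).round(1))
f=grab_frame("side"); cv2.imwrite("pics/side1.png",f["image"][:,:,::-1])
E
```

```text
[655.19104193 167.1435031  257.31041361] [-3.13963235e+00 -2.91598272e-03  2.71023528e+00] [0.07158227 0.04414149 0.41268591]
[-0.5 -0.2 82.3]
```

View pics/side1.png

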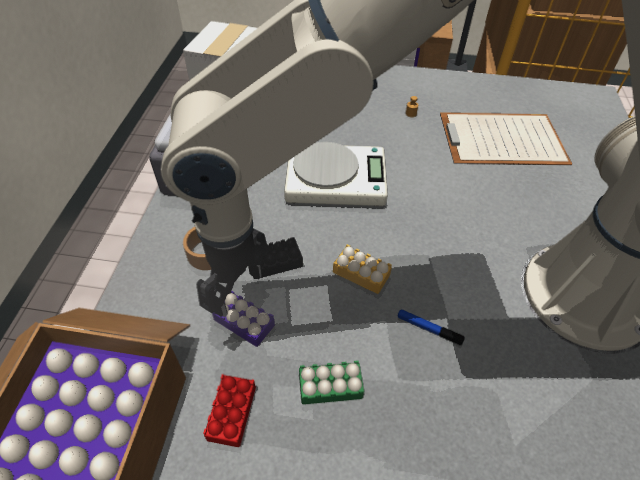

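The side view shows the open gripper above the purple tray at (243,315), with the other trays untouched. Descending.

Request:
carry_out --steps '[[[100,0,0,0.015,0],[100,0,0,0.03,0],[100,0,0,0.045,0],[100,0,0,0.06,0],[100,0,0,0.07,0],[100,0,0,0.077,0],[100,0,0,0.082,0],[100,0,0,0.082,0]]]'

```text
clock: 3.35
eef_pos: [655.2, 167.2, 175.5]
tcp_rot: [-3.14, -0.002, 2.71]
contact_force: [-0.1, 0.8, 0.0]
opening: 1.0
```

```bash
python3 - <<'E'
from meas import *
from rig import r,grab_frame
s=r.sense(); print(s["eef_pos"],s["tcp_rot"],s["contact_force"])
a=grab_frame("side")["image"][220:380,140:340];b=grab_frame("top")["image"][80:280,130:380]
a=cv2.resize(a,(400,320));b=cv2.resize(b,(400,320)); cv2.imwrite("pics/g1.png",np.hstack([a,b])[:,:,::-1])
E
```

```text
[655.17267296 167.18731668 175.46331734] [-3.14008154e+00 -2.37764589e-03  2.71031724e+00] [-0.09638725  0.75005497  0.02246468]
```

View pics/g1.png

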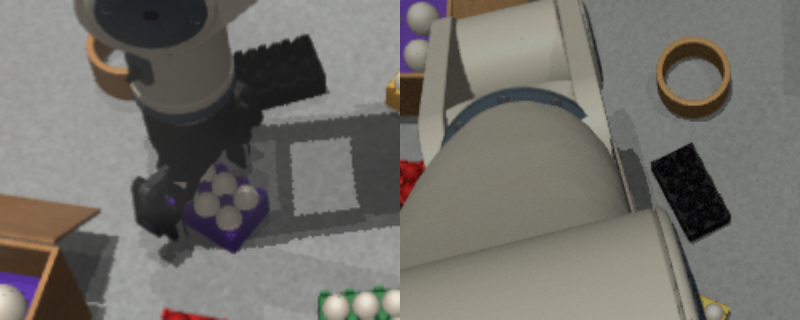

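The crop shows the near finger beside the tray's wall and no contact force. Closing.

Request:
carry_out --steps '[[[60,0,0,0,0],[50,0,0,0,0],[50,0,0,0,0],[50,0,0,0,0],[50,0,0,0,0],[50,0,0,0,0],[50,0,0,0,0],[50,0,0,0,0]]]' --squeeze 30

```text
clock: 4.25
eef_pos: [655.9, 167.4, 177.2]
tcp_rot: [3.141, -0.0, 2.71]
contact_force: [0.0, 0.9, 5.4]
opening: 0.649
```

Closed on the tray: the opening is 0.649, about 55 mm. Lifting gently.

Request:
carry_out --steps '[[[45,0,0,-0.005,0],[45,0,0,-0.015,0],[45,0,0,-0.03,0],[45,0,0,-0.05,0],[45,0,0,-0.075,0],[45,0,0,-0.1,0],[45,0,0,-0.12,0],[45,0,0,-0.12,0]]]'

```text
clock: 5.05
eef_pos: [657.0, 167.6, 301.7]
tcp_rot: [3.138, 0.005, 2.71]
contact_force: [0.2, 0.0, -1.3]
opening: 0.65
```

```bash
python3 - <<'E'
from meas import *
from rig import r,grab_frame
s=r.sense(); print(s["eef_pos"],s["tcp_rot"],s["contact_force"],s["wrist_torque"],s["opening"])
R=Ro.from_euler("xyz",s["tcp_rot"]).as_matrix(); print((R.T@(np.array([560,-241,297])-s["eef_pos"])).round(1))
a=grab_frame("side")["image"][180:380,120:370]; cv2.imwrite("pics/l1.png",cv2.resize(a,(750,600))[:,:,::-1])
E
```

```text
[657.04560691 167.61897734 301.65892361] [3.1375405  0.00456407 2.71034088] [ 0.18347852  0.04656063 -1.3430188 ] [-0.02237565 -0.07499902 -0.01143865] 0.6499014712601094
[ -82.6 -411.8    3.4]
```

View pics/l1.png

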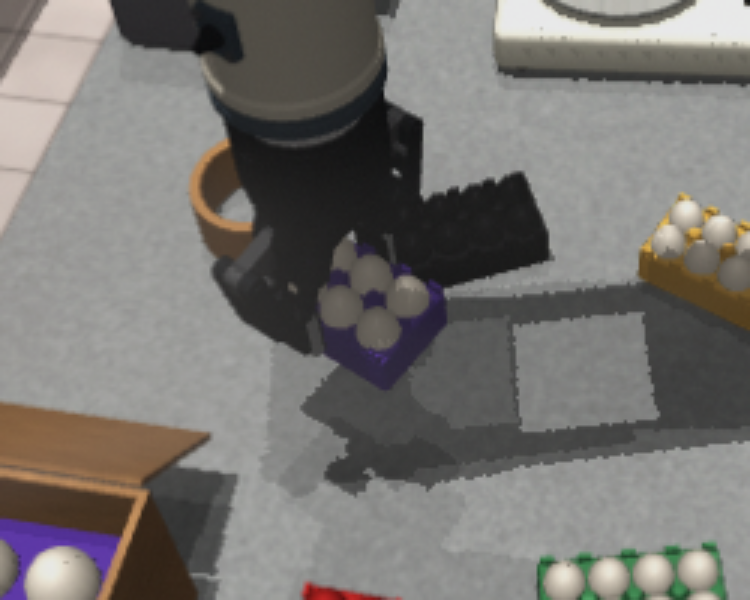

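The crop shows the tray held level and clear of the table; the force reads about 1.35 N, so roughly 135 g. Moving over to the pan.

Request:
carry_out --steps '[[[45,-0.003,-0.015,0.002,0],[45,-0.008,-0.04,0.002,0],[45,-0.015,-0.075,0.003,0],[45,-0.023,-0.115,0.003,0],[45,-0.031,-0.155,0.003,0],[45,-0.039,-0.195,0.003,0],[45,-0.047,-0.235,0.003,0],[45,-0.055,-0.275,0.003,0]]]'

```text
clock: 5.9
eef_pos: [589.7, -107.4, 294.7]
tcp_rot: [3.14, 0.0, 2.71]
contact_force: [0.8, -0.3, -1.9]
opening: 0.649
```

```bash
cat > to.py <<'E'
from meas import *
from rig import r
import sys
s=r.sense(); print(s["eef_pos"],s["tcp_rot"],s["contact_force"],s["opening"])
print((Ro.from_euler("xyz",s["tcp_rot"]).as_matrix().T@(np.array([float(v) for v in sys.argv[1:4]])-s["eef_pos"])).round(1))
E
python3 to.py 560 -241 297
```

```text
[ 589.73461146 -107.4294967   294.68233038] [3.13992411e+00 3.42115123e-04 2.71023623e+00] [ 0.8111338  -0.34846084 -1.87756542] 0.6488500173843207
[ -28.8 -133.8   -2.5]
```

Request:
carry_out --steps '[[[45,-0.008,-0.038,-0.002,0],[45,-0.016,-0.075,-0.002,0],[45,-0.022,-0.102,-0.002,0],[45,-0.026,-0.12,-0.002,0],[45,-0.028,-0.13,-0.002,0],[45,-0.0288,-0.1338,-0.002,0],[45,-0.0288,-0.1338,-0.002,0],[45,-0.0288,-0.1338,-0.002,0]]]'

```text
clock: 6.7
eef_pos: [560.0, -240.3, 296.2]
tcp_rot: [3.14, -0.0, 2.711]
contact_force: [-0.7, -0.3, -0.6]
opening: 0.651
```

```bash
python3 to.py 560 -241 240; python3 - <<'E'
from meas import *
from rig import grab_frame
a=grab_frame("side")["image"][80:280,220:470];b=grab_frame("top")["image"][130:330,340:590]
cv2.imwrite("pics/p1.png",cv2.resize(np.hstack([a,b]),(800,320))[:,:,::-1])
E
```

```text
[ 559.96801513 -240.31326612  296.21910894] [ 3.13973979e+00 -2.40031146e-04  2.71081987e+00] [-0.67771829 -0.32828282 -0.61020612] 0.6511440938291327
[-0.3 -0.7 56.2]
```

View pics/p1.png

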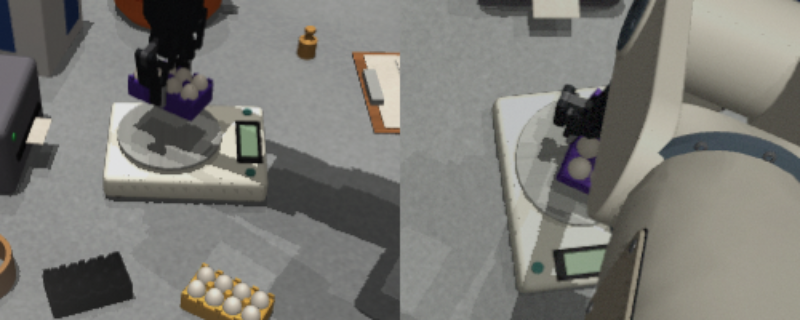

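The tray is held over the pan, level. Lowering to about 4 mm above contact, then creeping down.

Request:
carry_out --steps '[[[45,0,-0.0005,0.01,0],[45,0,-0.0005,0.022,0],[45,0,-0.0005,0.034,0],[45,0,-0.0005,0.044,0],[45,0,-0.0005,0.05,0],[45,0,-0.0005,0.053,0],[45,0,-0.0005,0.054,0],[45,0,-0.0005,0.054,0]]]'

```text
clock: 7.6
eef_pos: [560.1, -240.6, 242.5]
tcp_rot: [3.14, 0.0, 2.711]
contact_force: [0.4, 0.5, -0.1]
opening: 0.648
```

```bash
python3 to.py 560 -241 237
```

```text
[ 560.08911087 -240.64769223  242.50585024] [3.13984127e+00 3.65004466e-04 2.71124823e+00] [ 0.4050244   0.46545275 -0.0649259 ] 0.6479386047801724
[-0.1 -0.4  5.5]
```

Request:
carry_out --steps '[[[45,0,0,0.001,0],[45,0,0,0.002,0],[45,0,0,0.003,0],[45,0,0,0.003,0],[45,0,0,0.003,0]]]'

```text
clock: 8.1
eef_pos: [560.1, -240.6, 239.6]
tcp_rot: [3.14, 0.001, 2.711]
contact_force: [0.2, 0.6, -0.7]
opening: 0.644
```

Request:
carry_out --steps '[[[45,0,0,0.0005,0],[45,0,0,0.001,0],[45,0,0,0.001,0]]]'

```text
clock: 8.4
eef_pos: [560.1, -240.6, 238.5]
tcp_rot: [3.14, 0.0, 2.711]
contact_force: [-0.7, -0.1, -1.4]
opening: 0.65
```

```bash
python3 to.py 560 -241 237
```

```text
[ 560.0831205  -240.61870693  238.4815845 ] [3.13982117e+00 3.53354376e-04 2.71124308e+00] [-0.70250385 -0.06475012 -1.38354412] 0.6497294315673212
[-0.1 -0.4  1.5]
```

Request:
carry_out --steps '[[[45,0,0,0.0005,0],[45,0,0,0.001,0],[45,0,0,0.001,0]]]'

```text
clock: 8.7
eef_pos: [560.0, -240.6, 237.4]
tcp_rot: [3.14, 0.0, 2.711]
contact_force: [-0.3, -0.5, -1.4]
opening: 0.652
```

Request:
carry_out --steps '[[[45,0,0,0.0005,0],[45,0,0,0.0005,0]]]'

```text
clock: 8.9
eef_pos: [560.1, -240.6, 237.2]
tcp_rot: [3.14, 0.0, 2.711]
contact_force: [-0.6, 1.1, 4.1]
opening: 0.646
```

Contact at 4 N, which is gentle. Releasing.

Request:
carry_out --steps '[[[68,0,0,0,0],[72,0,0,0,0],[78,0,0,0,0],[85,0,0,0,0],[95,0,0,0,0],[100,0,0,0,0],[100,0,0,0,0],[100,0,0,0,0]]]'

```text
clock: 9.7
eef_pos: [560.1, -240.6, 237.2]
tcp_rot: [3.14, 0.0, 2.711]
contact_force: [-0.4, 0.1, -0.3]
opening: 0.998
```

```bash
python3 to.py 560 -241 237;  python3 - <<'E'
from meas import *
from rig import grab_frame
a=grab_frame("side")["image"][80:280,220:470];b=grab_frame("top")["image"][130:330,340:590]
cv2.imwrite("pics/p2.png",cv2.resize(np.hstack([a,b]),(800,320))[:,:,::-1])
E
```

```text
[ 560.08496399 -240.60230907  237.18669861] [3.13984455e+00 2.61485001e-04 2.71126420e+00] [-0.44023433  0.10428913 -0.32384321] 0.9984685686843311
[-0.1 -0.4  0.2]
```

View pics/p2.png

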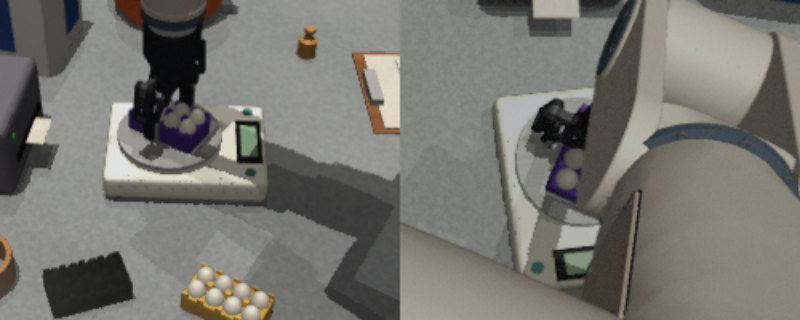

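The tray stands on the pan with the fingers open. Retreating straight up.

Request:
carry_out --steps '[[[100,0,0,-0.01,0],[100,0,0,-0.03,0],[100,0,0,-0.06,0],[100,0,0,-0.09,0],[100,0,0,-0.12,0],[100,0,0,-0.15,0],[100,0,0,-0.18,0],[100,0,0,-0.2,0]]]'

```text
clock: 10.6
eef_pos: [559.9, -240.9, 440.6]
tcp_rot: [3.14, 0.003, 2.711]
contact_force: [0.2, 0.4, 0.1]
opening: 1.003
```

Request:
carry_out --steps '[[[100,0,0.03,0,0],[100,0,0.07,0,0],[100,0,0.11,0,0],[100,0,0.15,0,0],[100,0,0.19,0,0],[100,0,0.23,0,0],[100,0,0.26,0,0],[100,0,0.26,0,0]]]'

```text
clock: 11.4
eef_pos: [669.3, -1.2, 441.6]
tcp_rot: [3.138, 0.004, 2.715]
contact_force: [-1.1, -0.4, -0.3]
opening: 0.998
```

```bash
python3 to.py 560 -241 237;  python3 - <<'E'
from meas import *
from rig import grab_frame
T,S=grab_frame("top"),grab_frame("side")
cv2.imwrite("pics/f1.png",cv2.resize(np.hstack([S["image"],T["image"]]),(800,300))[:,:,::-1])
cv2.imwrite("pics/f2.png",cv2.resize(np.hstack([S["image"][100:220,250:410],T["image"][170:290,373:533]]),(800,300))[:,:,::-1])
E
```

```text
[669.30868963  -1.21106058 441.62620763] [3.13831824 0.00392134 2.71453192] [-1.07723131 -0.3928303  -0.28473863] 0.9983668918600737
[   1.  -264.2  203.8]
```

View pics/f1.png

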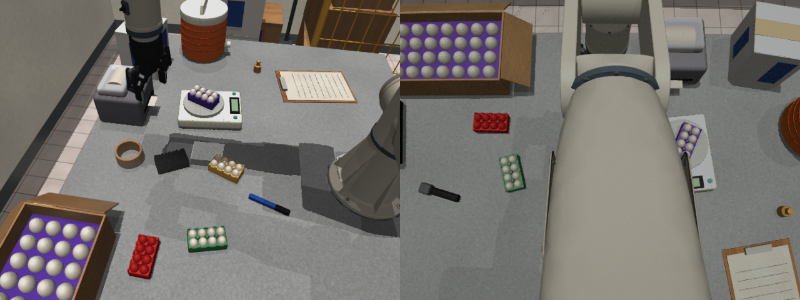

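View pics/f2.png

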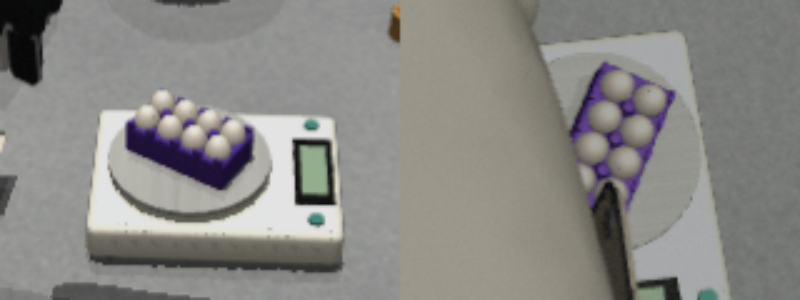

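The side view shows the tray upright on the pan with the corners inside it. The arm still covers part of the top view, so I'll move it further to measure the centring in both.

Request:
carry_out --steps '[[[100,0,0.03,0,0],[100,0,0.07,0,0],[100,0,0.11,0,0],[100,0,0.15,0,0],[100,0,0.19,0,0],[100,0,0.21,0,0],[100,0,0.22,0,0],[100,0,0.22,0,0]]]'

```text
clock: 12.3
eef_pos: [759.8, 195.7, 441.6]
tcp_rot: [3.141, 0.003, 2.713]
contact_force: [-0.3, 1.0, -0.6]
opening: 0.999
```

```bash
python3 - <<'E'
from meas import *
from rig import grab_frame,r
T,S=grab_frame("top"),grab_frame("side")
cv2.imwrite("pics/f3.png",cv2.resize(np.hstack([S["image"][100:220,250:410],T["image"][170:290,373:533]]),(800,300))[:,:,::-1])
res={}
for n,f,(x,y) in(("top",T,(455,225)),("side",S,(326,155))):
  for t in(140,150,160,170,178):
    w=f["image"][y-45:y+45,x-45:x+45]; hsv=cv2.cvtColor(w,cv2.COLOR_RGB2HSV)
    pm=cv2.inRange(hsv,(118,90,30),(150,255,255)); H=np.zeros_like(pm); cv2.fillConvexPoly(H,cv2.convexHull(np.argwhere(pm>0)[:,::-1].astype(np.int32)),255)
    H=cv2.dilate(H,np.ones((3,3))); e=cv2.inRange(w,(t,t-5,t-15),(255,)*3)
    if n=="top": e&=H
    nn,l,st,c=cv2.connectedComponentsWithStats(e); k=(st[:,4]>20)&(st[:,4]<140);k[0]=0
    print(n,t,k.sum(),st[k,4])
    if k.sum()==8: res[n]=c[k]+[x-45,y-45]
if len(res)==2:
    A=plane(T,res["top"],97);B=plane(S,res["side"],97);P=[]
    for j in range(8):
        i=np.argmin(np.linalg.norm(A-B[j],axis=1)); p,d=tri(T,res["top"][i],S,res["side"][j]); P.append(p)
    print(np.mean(P,0),np.ptp(np.array(P)[:,2]))
s=r.sense(); print(s["clock"],s["contact_force"],s["eef_pos"])
E
```

```text
top 140 8 [98 55 56 58 56 59 59 57]
top 150 8 [38 37 40 37 38 40 40 39]
top 160 7 [21 21 22 21 22 23 22]
top 170 0 []
top 178 0 []
side 140 0 []
side 150 0 []
side 160 1 [38]
side 170 2 [43 89]
side 178 4 [37 37 37 36]
12.4 [ 0.71004138 -0.27106592 -0.5334736 ] [759.54776822 194.38202478 441.84921503]
```

View pics/f3.png

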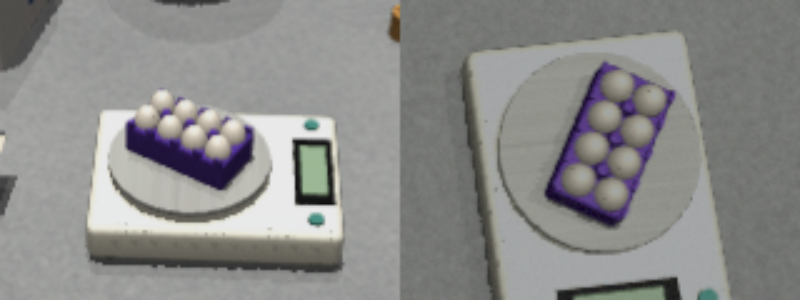

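```bash
python3 - <<'E'
from meas import *
from rig import grab_frame
T,S=grab_frame("top"),grab_frame("side")
c,a=None,None
x,y=455,225; w=T["image"][y-45:y+45,x-45:x+45]; hsv=cv2.cvtColor(w,cv2.COLOR_RGB2HSV)
pm=cv2.inRange(hsv,(118,90,30),(150,255,255)); h=cv2.convexHull(np.argwhere(pm>0)[:,::-1].astype(np.int32)); H=np.zeros_like(pm); cv2.fillConvexPoly(H,h,255)
e=cv2.inRange(w,(150,145,135),(255,)*3)&H; _,_,st,c=cv2.connectedComponentsWithStats(e); k=st[:,4]>20;k[0]=0
P=plane(T,c[k]+[x-45,y-45],98); print("top eggs",P.mean(0))
s=cv2.cvtColor(S["image"],cv2.COLOR_RGB2HSV)[110:200,280:380]; m=cv2.inRange(s,(118,90,20),(150,255,255))
h=cv2.convexHull(np.argwhere(m>0)[:,::-1].astype(np.int32)); q=cv2.approxPolyDP(h,3,True)[:,0]+[280,110]; print("side corners",q.tolist(),plane(S,q,60)[:,:2].round(0).tolist())
E
```

```text
top eggs [ 560.42698945 -241.98756279   98.        ]
side corners [[349, 163], [337, 175], [301, 159], [301, 149], [322, 139], [350, 151]] [[505.0, -245.0], [528.0, -200.0], [616.0, -241.0], [623.0, -277.0], [579.0, -322.0], [508.0, -288.0]]
```

```bash
python3 -c "
from rig import workorder
print(workorder.sign_off())"
```

```text
the job is handed in; nothing more can be done
None
```

The purple tray is on the scale's pan, upright and released, and I've handed the job in at about 12.5 s of the 38 s. I gripped it across its width with 30 N, carried it level and lowered it to a contact force of about 4 N. Then I opened the fingers and moved the arm clear.

**Centring:** In the last top view the eggs' centre is at (560.4, -242.0) mm, and I had measured the pan centre at about (560, -241) mm. The tray's corners reach about 59 mm from its centre, so they stay about 15 mm inside the pan's 75 mm radius.

**Checks that disagreed or fell short:**
- **Pan centre:** the two cameras put it 1 to 3 mm apart, and one early fit from the top view was bad, so I discarded it.
- **Final two-camera check of the eggs:** this failed because the side view could not separate the eggs from the white housing. I used the top view's centre instead, and the tray's corners in the side view agreed to within about 6 mm.
- **Grasp:** closing on the tray pushed up on the tool with about 5 N and raised it 1.7 mm, probably from the fingertips touching the table.

**Other trays:** By eye in the last pictures, yellow and green stand where they were at the start. I did not measure them again.

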